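# Tuck the back flashing under the lapped shingle and hold it down

### The job

The flashing strip for this small lantern roof has toppled onto its wooden batten, with its metal sheet standing up in the air: set it right, sheet flat on the roof deck and batten standing up. Then slide the front edge of the sheet squarely under the middle of the lapped shingle, as far in as it will go, without lifting the shingle, and finish still holding the strip pressed down firmly flat on the deck (do not let go). Leave everything else on the bench where it is.

Things in the scene. Friction and masses are not known exactly. Their poses are not given: they have to be found in the camera images.
- flashing: Loose L-shaped flashing strip, 0.16 kg: aluminium sheet 100 mm (own x) x 140 mm (own y) x 3 mm, with a wooden batten 12 mm thick along its back edge (x 0 to 12 mm), top 40 mm above the sheet's underside (own z up). Origin: middle of the back lower edge. Starts lying on the batten's back face: own x up, sheet upright 100 mm tall, own z level, pointing roughly away from the shingle.
- front_edge (a point): Middle of the sheet's lower front edge (flashing x = 100 mm, z = 0), axes as the flashing; it is the top edge at the start. A push high on the upright sheet from the batten side, past about 10 degrees of tilt, makes the strip fall the right way up, front edge towards the shingle.
- batten (a point): Centre of the batten's upper part (flashing x = 6 mm, z = 30 mm), axes as the flashing. Once the strip is the right way up, the batten can be gripped here from above across its 12 mm thickness (own x).
- roof: Fixed plywood roof deck lying flat on the bench, 400 mm (own x) by 620 mm (own y) by 18 mm thick. Origin: centre of its underside, at bench height; its upper face is 18 mm higher. Own x points up the roof, towards the shingles.
- courses: Fixed course of dark shingles on the deck, 440 mm wide. Origin: on the deck's upper face, below the middle of the lower edge of the lapped shingle; own x points inwards under it, z up. The lapped shingle is the middle one, 180 mm wide (y), 112 mm long, 8 mm thick; it juts out 30 mm beyond its two solid 14 mm high neighbours. Between it and the deck is a slot 8 mm high.
- stop (a point): Foot of the stop batten that ends the slot under the lapped shingle, 50 mm inwards from the shingle's lower edge, at deck height, mid width; the stop is 150 mm wide, 7 mm high. Axes as the courses.
- shingle (a joint): Lift of the lapped shingle about its upper end (112 mm inwards from its butt edge), rad: 0 lying at rest, growing as its butt edge rises. It is light and springs back (0.6 N m/rad plus its weight of 80 g), so 1 N or so raises it.
- nail_tin: Bystander: steel nail tin, 64 mm across, 55 mm high, on the deck at the side. Origin: centre of its underside.
- hammer: Bystander: hammer 240 mm long lying on the deck at the other side. Origin: on its underside about its middle; own x along it towards the head.
- offcut: Bystander: shingle offcut 90 x 60 x 8 mm lying on the deck. Origin: centre of its underside.
- glue: Bystander: white glue bottle 60 mm across, 170 mm high, on the bench to the left. Origin: centre of its underside.
- bit_tub: Bystander: bamboo tub of drill bits, 110 mm across, 75 mm high plus bits, on the bench to the right. Origin: centre of its underside.

How it is judged (in metres and radians):
On the way, in this order (a step that is already met when the one before it is completed fails the run):
1. the flashing is the right way up, its sheet flat on the deck (angle between flashing's own z axis and vertical below 0.06 rad and z of front_edge in the frame of courses between -0.006 and 0.006 m and contact force between flashing and roof above 0.1 N and linear speed of flashing below 0.1 m/s), for 0.2 s.
2. the flashing's front edge is tucked under the lapped shingle (x of front_edge in the frame of courses above 0.038 m and y of front_edge in the frame of courses between -0.02 and 0.02 m and angle between the x axis of flashing and the x axis of courses, either way round below 0.12 rad and angle between flashing's own z axis and vertical below 0.06 rad and z of front_edge in the frame of courses between -0.006 and 0.006 m), for 0.2 s.
At the end, for the whole second after the job is handed in: For the last second: front edge over 38 mm under the lapped shingle (stop at 50), centred within 20 mm, square within 0.12 rad, sheet flat (tilt under 0.06 rad, edge within 6 mm of deck), shingle down (under 0.02 rad), strip at rest, fingers on it (over 3 N), over 4 N between strip and deck (all of step 2 and value of joint shingle below 0.02 rad and contact force between flashing and roof above 4 N and contact force between the fingers and flashing above 3 N and linear speed of flashing below 0.02 m/s); the arm keeps its last pose, push and grip.
It fails at once if the lapped shingle is lifted (more than 0.08 rad, 9 mm at its edge) (value of joint shingle above 0.08 rad).
It fails at once if a bystander is moved by more than 30 mm (distance of any of nail_tin, hammer, offcut, glue, bit_tub from where it was at the start of the episode above 0.03 m).
It also fails if it takes over 46 s, if anything falls off the work surface, if the arm or the gripper's body presses on something with over 40 N, if the wrist force passes 120 N, or if a joint passes its speed limit or range.

### The arm

A 6-joint arm with a two-finger parallel gripper is mounted at the origin on the work surface. World frame = base frame: x ahead of the robot, y to its left, z up, the work surface at z = 0. Lengths are in mm, angles in rad, forces in N, time in s.
With the tool pointing down it reaches from about 350 to 975 mm from the base axis. Payload 7.1 kg.
Tool frame: the origin (TCP) lies at the centre of the arm's flange, where the gripper is bolted on; the fingertips stand 182 mm ahead of it and the grasp point (between the pads) lies 163 mm ahead of it; z points along the fingers, y is the line along which they close (so a half turn about z gives the same grasp; the last joint's range is limited). The gripper opens to 88 mm and grips with 3 to 60 N. Pads are 20 mm wide; open, the fingers measure 115 mm over their backs; the gripper's body (75 mm by 178 mm) begins 61 mm behind the grasp point.
Start: joints at [1.162, 0.423, 1.63, -0, 1.089, -0.019], TCP at [237.47, 578.113, 404.675] pointing down, gripper open.
Joint ranges: [-3, 3], [-0.9, 2.11], [0.09, 2.58], [-1.31, 4.45], [0.11, 2.69], [-2.54, 2.54]. Speed limits (rad/s): [2.39, 2.39, 3.01, 3.14, 3.14, 3.14].

### API

Orientations are given as a rotation vector (axis times angle).
In Python, from workcell import readout, get_image, ctrl gives the robot as it stands.
- The arm moves only by the tool step_arm, never from a script. Its argument "targets" is a list that holds one entry, the list of rows, each a list of 7 numbers: the shift along the world's x, y, z as a fraction of full scale, then the turn, a rotation vector about the world's x, y, z as a fraction of full scale, then the opening, from 0 (shut) to 1 (fully open). In form: [[[dx, dy, dz, wx, wy, wz, claw], ...]]. A call has exactly 5 rows; each row shifts and turns the commanded pose from where the row before left it; what a row does not reach is not made up. Full scale, the value 1, is 0.05 m for a shift and 4 degrees for a turn. A row lasts 1/8 s, in which the tool goes at most 62.5 mm and 10.7 degrees, less where a joint would pass 70% of its speed; a pose out of reach is approached as far as the arm can. A call with a number of a shift or a turn outside -1 to 1 is refused whole. A call with a gripper value outside its range is refused whole. The fingers move at their own pace and stop on an object; the grip force is fixed at half the most. Time passes only in rows, so rows that do not move let the fingers close, or fill a call up. It gives the time, the measured TCP pose, the force, the opening and the grip force at its end, in the units of the state.
- readout.get_obs(): the state, without advancing time (a new reading comes with each control period).
- get_image(name): name is "scene" or "side" or "wrist"; returns a dict with "pixels" (420x560x3 uint8, red, green, blue), "intrinsics" (3x3 intrinsics, pixels), "extrinsics" (4x4, takes a point from world to camera coordinates). Camera axes: x right, y down, z forward; pixel columns grow to the right and rows downward; lengths in mm; the calibration is good to about 2 mm. A picture is of the moment at which its call begins. There is no depth.
- ctrl.close_job(): hands the job in; it is judged then, once.
The state is a dict: "t": time; "qpos": joint angles; "qvel": joint speeds; "joint_torque": joint torques, N m; "ee_pos": TCP position; "orientation": TCP orientation; "ft_force": force on the tool from outside, world axes, zero at the start; "moment": the same for the moment, N m; "width": finger opening in mm; "grasp_force": force on a finger pad.
Only numpy, scipy, OpenCV 4.12 (cv2) and the standard library are available. Lean on these libraries where they do the work, as an engineer would, in place of code of your own. Each camera call takes 0.05 s, during which the arm holds its last target. There are 200 camera calls.

## Working session

There is one attempt and no reset: what is moved stays moved. The work goes in short steps, Python scripts to look and compute and a tool call to move; the robot and the scene stay as the last step left them, time stands still between calls to the robot, and variables do not carry over. Pictures are saved under pics/ and viewed, at most 10 in all, crops included, and the job is handed in when it is done.

Besides the shell and the picture viewer there is one more tool, called after ">>>" as name(argument=value, ...) on one line, values as JSON. step_arm: Moves the arm, as the interface text tells. Shift numbers are shares of 0.05 m and turn numbers shares of 4 degrees, none past 1 either way. Its arguments: {"type":"object","properties":{"targets":{"type":"array"}},"required":["targets"]}

```bash
mkdir -p pics; cat > h.py <<'E'
import numpy as np, cv2
from workcell import readout, get_image, ctrl
def snap(name,f):
    d=get_image(name); cv2.imwrite(f'pics/{f}.png',cv2.cvtColor(d['pixels'],cv2.COLOR_RGB2BGR))
    np.savez(f'pics/{f}.npz',K=d['intrinsics'],E=d['extrinsics']); return d
def ray(f,uv,z):
    """world points at height z for pixels uv"""
    c=np.load(f'pics/{f}.npz'); K,E=c['K'],np.array(c['E'])
    R,t=E[:3,:3],E[:3,3]; o=-R.T@t
    uv=np.atleast_2d(np.array(uv,float)); z=np.broadcast_to(z,len(uv))
    d=np.c_[uv,np.ones(len(uv))]@np.linalg.inv(K).T@R
    return o+d*((z-o[2])/d[:,2])[:,None]
def proj(f,P):
    c=np.load(f'pics/{f}.npz'); q=np.atleast_2d(P)@c['E'][:3,:3].T+c['E'][:3,3]
    q=q@c['K'].T; return q[:,:2]/q[:,2:]
E
python3 - <<'E'
from h import *
o=readout.get_obs(); print(o['t'],o['ee_pos'],o['orientation'],o['width'])
for n in ('scene','side'):
    snap(n,n+'0'); print(np.load(f'pics/{n}0.npz')['E'])
E
```

```text
0.0 [237.37503216 577.84858474 403.9111402 ] [-6.08405516e-01 -3.08180804e+00  2.33351010e-03] 87.99072309433234
[[-5.86839901e-01  8.09669606e-01  7.35258590e-03  3.47994808e+02]
 [ 4.70167497e-01  3.48137181e-01 -8.11013580e-01 -1.73732600e+02]
 [-6.59212754e-01 -4.72478182e-01 -5.84981121e-01  2.13204364e+03]
 [ 0.00000000e+00  0.00000000e+00  0.00000000e+00  1.00000000e+00]]
[[ 7.50868122e-01 -6.60403573e-01 -8.01148098e-03 -4.19552976e+02]
 [-4.59125067e-01 -5.13221089e-01 -7.25126393e-01  3.46816039e+02]
 [ 4.74764400e-01  5.48152565e-01 -6.88569190e-01  1.50541956e+03]
 [ 0.00000000e+00  0.00000000e+00  0.00000000e+00  1.00000000e+00]]
```

View pics/scene0.png

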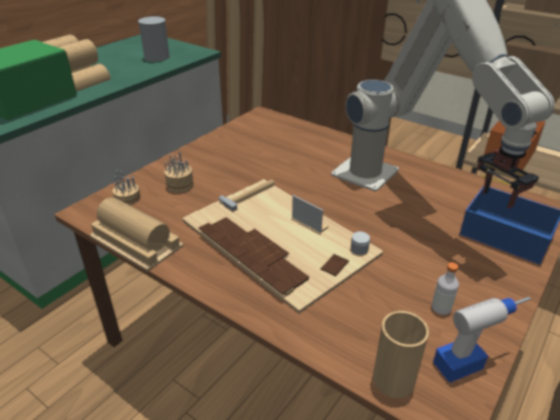

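View pics/side0.png

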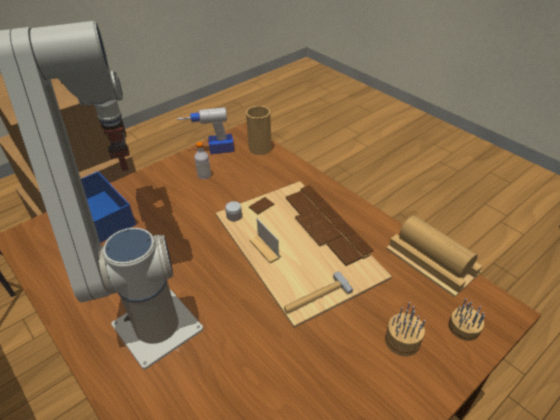

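Both views show the deck ahead of the arm: the shingles are on the far side and the upright sheet is at about (307,213) in scene and (268,237) in side. I'll enlarge both views for measuring.

```bash
python3 - <<'E'
from h import *
a=cv2.imread('pics/scene0.png')[175:305,175:385]; b=cv2.imread('pics/side0.png')[175:325,210:395]
a=cv2.resize(a,(798,494),interpolation=cv2.INTER_CUBIC)
cv2.imwrite('pics/a.png',a)
b=cv2.resize(b,(740,600),interpolation=cv2.INTER_CUBIC); cv2.imwrite('pics/b.png',b)
E
```

```text
(no output)
```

View pics/a.png

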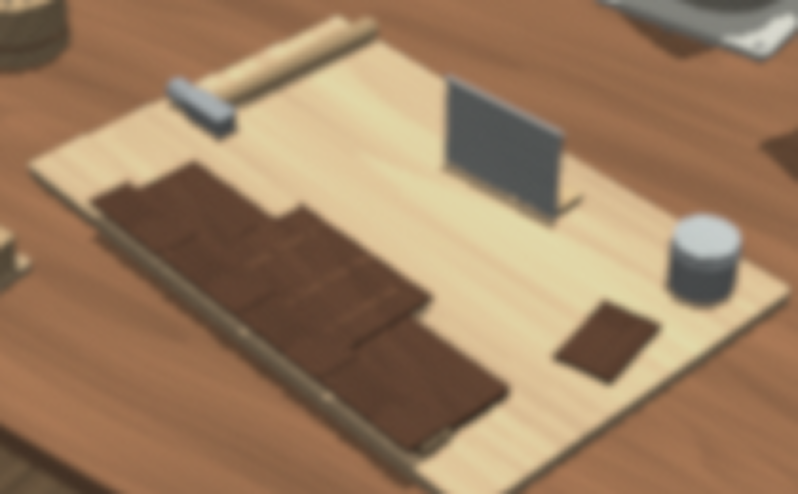

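View pics/b.png

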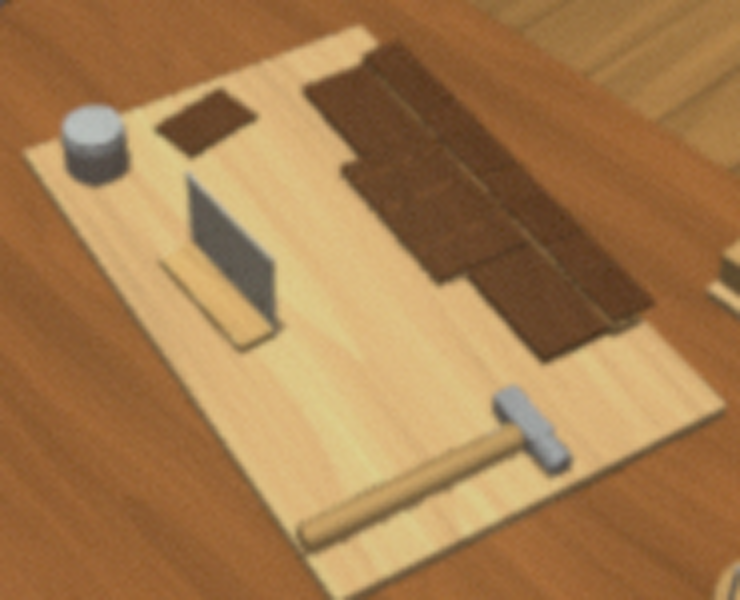

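Crop a shows the lapped shingle's lower edge from (300,206) to (432,297), and the sheet's top edge from (448,78) to (562,132). In crop b these run (345,170)–(440,282) and (190,177)–(274,263). The deck corners are at a (30,165), (788,290) and b (25,152), (362,28), (722,407), (338,598).

```bash
python3 - <<'E'
from h import *
np.set_printoptions(precision=1,suppress=True)
A=lambda p:np.array(p)/3.8+175-.4
B=lambda p:np.array(p)/4+[210,175]-.4
def show(l,pa,pb,z):
    for n,f,p in(('a','scene0',A(pa) if pa else None),('b','side0',B(pb) if pb else None)):
        if p is None: continue
        q=ray(f,p,z)[:,:2]; print(l,n,q.tolist() if 0 else q.round(1).tolist())
        if len(q)==2: e=q[0]-q[1]; print('   mid',q.mean(0),'len',np.hypot(*e),'ang of normal',np.degrees(np.arctan2(-e[0],e[1])))
show('shingle L,R',[(432,297),(300,206)],[(345,170),(440,282)],34)
show('sheet L,R',[(562,132),(448,78)],[(190,177),(274,263)],118)
show('batten back top L,R z=30',None,[(162,262),(242,349)],58)
show('deck R far / L near',[(30,165),(788,290)],None,18)
show('deck Lnear,Lfar,Rfar,Rnear',None,[(25,152),(362,28),(722,407),(338,598)],18)
show('tin top',[(706,235)],[(94,127)],73)
show('offcut',[(607,342)],[(206,122)],26)
show('hammer head, end',[(200,107),(360,25)],[(535,430),(305,540)],30)
E
```

```text
shingle L,R a [[665.6, 65.7], [632.9, -108.9]]
   mid [649.3 -21.6] len 177.65709172634288 ang of normal -10.614658269108638
shingle L,R b [[663.0, 61.4], [626.6, -109.9]]
   mid [644.8 -24.3] len 175.18298412663202 ang of normal -12.006511821012786
sheet L,R a [[489.5, 83.4], [479.3, -50.4]]
   mid [484.4  16.5] len 134.15894695848962 ang of normal -4.382997410218652
sheet L,R b [[490.0, 83.1], [476.1, -51.6]]
   mid [483.1  15.7] len 135.4391904728075 ang of normal -5.885076846735989
batten back top L,R z=30 b [[436.9, 62.9], [423.7, -67.8]]
   mid [430.3  -2.4] len 131.39129597446444 ang of normal -5.781475927828419
deck R far / L near a [[722.2, -373.8], [453.4, 305.6]]
   mid [587.8 -34.1] len 730.693862291542 ang of normal -158.413685281294
deck Lnear,Lfar,Rfar,Rnear b [[451.2, 309.7], [840.2, 229.3], [716.7, -372.6], [332.6, -295.1]]
tin top a [[491.5, 237.4]]
tin top b [[492.7, 240.8]]
offcut a [[617.0, 215.5]]
offcut b [[611.2, 215.7]]
hammer head, end a [[562.1, -294.9], [343.9, -259.7]]
   mid [ 453.  -277.3] len 221.01908313956565 ang of normal -99.16816783492261
hammer head, end b [[567.8, -287.4], [344.3, -241.7]]
   mid [ 456.  -264.5] len 228.08721965346675 ang of normal -101.55246727036739
```

>>> step_arm(targets=[[[0.185, -0.557, 0, 0, 0, -0.99, 0], [0.185, -0.557, 0, 0, 0, -0.99, 0], [0.185, -0.557, 0, 0, 0, -0.99, 0], [0.185, -0.557, 0, 0, 0, -0.99, 0], [0.185, -0.557, 0, 0, 0, -0.99, 0]]])

```text
t: 0.72
ee_pos: [283.8, 437.8, 404.4]
orientation: [-1.132, -2.93, 0.001]
ft_force: [-0.2, 0.1, 0.8]
width: 41.3
grasp_force: 0.0
```

>>> step_arm(targets=[[[0.185, -0.557, 0, 0, 0, -0.99, 0], [0.185, -0.557, 0, 0, 0, -0.99, 0], [0.185, -0.557, 0, 0, 0, -0.99, 0], [0.185, -0.557, 0, 0, 0, -0.99, 0], [0.185, -0.557, 0, 0, 0, -0.99, 0]]])

```text
t: 1.35
ee_pos: [330.0, 298.6, 404.5]
orientation: [-1.619, -2.692, 0.001]
ft_force: [-0.7, 0.3, -0.2]
width: 0.3
grasp_force: 0.0
```

>>> step_arm(targets=[[[0.185, -0.557, -0.25, 0, 0, -0.99, 0], [0.185, -0.557, -0.25, 0, 0, -0.99, 0], [0.185, -0.557, -0.25, 0, 0, -0.99, 0], [0.185, -0.557, -0.25, 0, 0, -0.99, 0], [0.185, -0.557, -0.25, 0, 0, -0.99, 0]]])

```text
t: 1.98
ee_pos: [376.3, 159.4, 341.7]
orientation: [-2.058, -2.373, 0.0]
ft_force: [0.0, 0.6, 0.3]
width: 0.4
grasp_force: 0.0
```

>>> step_arm(targets=[[[0.185, -0.557, -0.25, 0, 0, -0.99, 0], [0.185, -0.557, -0.25, 0, 0, -0.99, 0], [0.185, -0.557, -0.25, 0, 0, -0.99, 0], [0.185, -0.557, -0.25, 0, 0, -0.99, 0], [0.185, -0.557, -0.25, 0, 0, -0.99, 0]]])

```text
t: 2.6
ee_pos: [422.6, 20.1, 279.2]
orientation: [-2.436, -1.984, 0.0]
ft_force: [-0.3, -0.1, 0.2]
width: 0.3
grasp_force: 0.0
```

>>> step_arm(targets=[[[0.2, -0.02, 0, 0, 0, 0, 0], [0.2, -0.02, 0, 0, 0, 0, 0], [0.2, -0.02, 0, 0, 0, 0, 0], [0.15, -0.01, 0, 0, 0, 0, 0], [0.1, -0.01, 0, 0, 0, 0, 0]]])

```text
t: 3.22
ee_pos: [465.5, 17.5, 279.9]
orientation: [2.432, 1.988, 0.001]
ft_force: [0.5, 0.3, -0.5]
width: 0.4
grasp_force: 0.0
```

>>> step_arm(targets=[[[0.1, -0.01, 0, 0, 0, 0, 0], [0.1, -0.01, 0, 0, 0, 0, 0], [0.1, -0.01, 0, 0, 0, 0, 0], [0.1, -0.01, 0, 0, 0, 0, 0], [0.1, -0.01, 0, 0, 0, 0, 0]]])

```text
t: 3.85
ee_pos: [490.3, 14.5, 279.7]
orientation: [2.433, 1.987, 0.0]
ft_force: [1.9, -0.2, 1.3]
width: 0.8
grasp_force: 0.0
```

```bash
python3 - <<'E'
from h import *
snap('side','s1');a=cv2.imread('pics/s1.png')[175:325,210:395]
cv2.imwrite('pics/s1c.png',cv2.resize(a,(740,600),interpolation=cv2.INTER_CUBIC))
E
```

```text
(no output)
```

View pics/s1c.png

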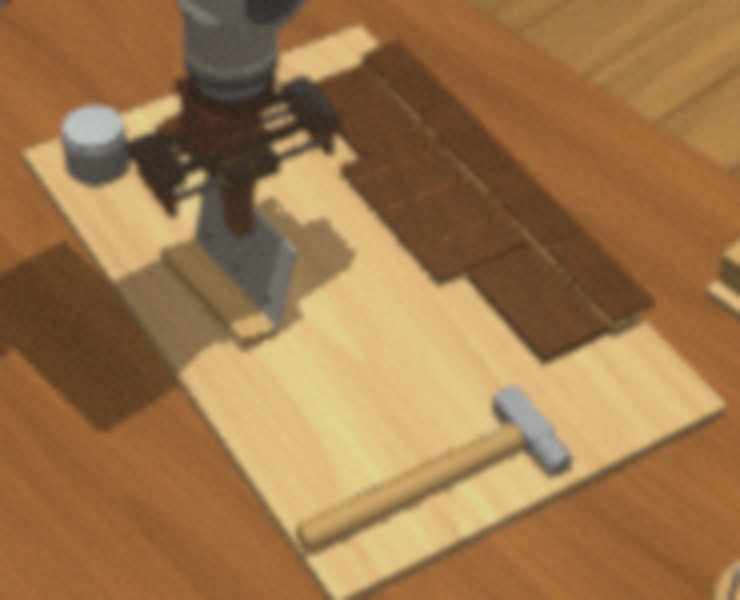

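The finger at (238,230) is tilting the sheet away from the robot, with its top right corner now at (293,248). The batten is lifting, so I'll keep pushing.

>>> step_arm(targets=[[[0.1, -0.01, 0, 0, 0, 0, 0], [0.1, -0.01, 0, 0, 0, 0, 0], [0.1, -0.01, 0, 0, 0, 0, 0], [0, 0, 0, 0, 0, 0, 0], [0, 0, 0, 0, 0, 0, 0]]])

```text
t: 4.53
ee_pos: [504.8, 13.1, 279.6]
orientation: [-2.433, -1.987, 0.0]
ft_force: [-0.4, 0.5, 0.8]
width: 0.5
grasp_force: 0.0
```

```bash
python3 - <<'E'
from h import *
snap('side','s2');a=cv2.imread('pics/s2.png')[175:325,210:395]
cv2.imwrite('pics/s2c.png',cv2.resize(a,(740,600),interpolation=cv2.INTER_CUBIC))
E
```

```text
(no output)
```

View pics/s2c.png

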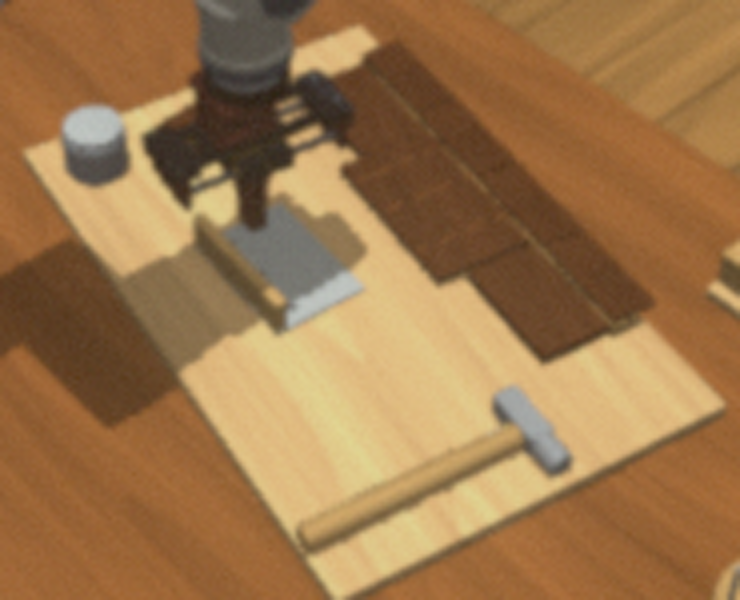

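The strip has fallen right way up. The batten's top runs from about (198,218) to (280,303) and the sheet is flat in front of it. I'll open the gripper, raise it a little and look with the wrist camera.

>>> step_arm(targets=[[[-0.1, 0, 0.4, 0, 0, 0, 1], [0, 0, 0.4, 0, 0, 0, 1], [0, 0, 0.2, 0, 0, 0, 1], [0, 0, 0, 0, 0, 0, 1], [0, 0, 0, 0, 0, 0, 1]]])

```text
t: 5.2
ee_pos: [499.7, 13.1, 329.1]
orientation: [-2.433, -1.987, 0.001]
ft_force: [0.4, -0.8, -0.3]
width: 47.1
grasp_force: 0.0
```

```bash
python3 - <<'E'
from h import *
d=snap('wrist','w1')
snap('side','s3')
np.set_printoptions(precision=1,suppress=True)
print(readout.get_obs()['ee_pos'])
B=lambda p:np.array(p)/4+[210,175]-.4
q=ray('s2',B([(197,218),(276,308),(292,300)]),58);print('batten top LB RB RF',q)
q=ray('s2',B([(362,286),(286,326)]),[21,18]);print('sheet front R, back R',q)
print(proj('w1',[[484,16,58],[484,-50,58],[490,86,58],[647,-23,34]]))
E
```

```text
[499.7  13.1 329. ]
batten top LB RB RF [[497.2  86.5  58. ]
 [477.8 -50.6  58. ]
 [494.9 -52.8  58. ]]
sheet front R, back R [[577.6 -56.6  21. ]
 [493.5 -45.2  18. ]]
[[256.2 209.3]
 [273.8 285.4]
 [243.  114.4]
 [459.8 207.4]]
```

View pics/w1.png

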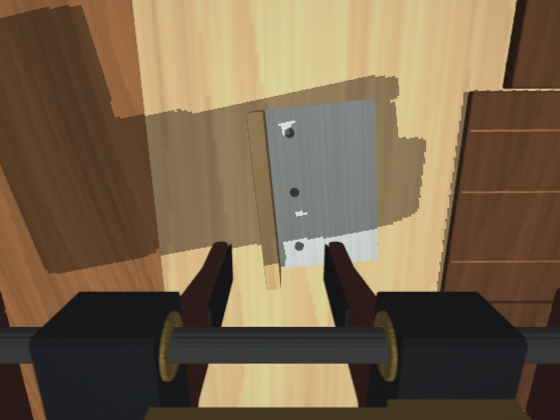

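The wrist view shows the batten top's corners at (248,113), (263,112), (266,290) and (280,288). The sheet's front corners are at (375,99) and (378,261). The shingle's lower edge runs from (470,92) to about (443,290).

```bash
python3 - <<'E'
from h import *
np.set_printoptions(precision=1,suppress=True)
q=ray('w1',[(248,113),(263,112),(266,290),(280,288)],58)[:,:2];print(q)
m=q.mean(0);e=(q[:2].mean(0)-q[2:].mean(0));print('batten mid',m,np.hypot(*e),np.degrees(np.arctan2(-e[0],e[1])))
f=ray('w1',[(375,99),(378,261)],21)[:,:2];e=f[0]-f[1];print(f,f.mean(0),np.hypot(*e),np.degrees(np.arctan2(-e[0],e[1])))
s=ray('w1',[(470,92),(443,290)],34)[:,:2];e=s[0]-s[1];print(s,np.degrees(np.arctan2(-e[0],e[1])))
E
```

```text
[[493.7  86.2]
 [504.1  84.8]
 [476.9 -52.9]
 [488.5 -53.4]]
batten mid [490.8  16.2] 139.573340908586 -6.66388457313478
[[591.8  76.1]
 [577.4 -65. ]] [584.6   5.6] 141.86662561192844 -5.826365573616196
[[659.4  67.5]
 [628.2 -97.9]] -10.671155196184651
```

>>> step_arm(targets=[[[-0.09, 0.03, 0, 0, 0, 0.68, 1], [-0.09, 0.03, 0, 0, 0, 0.67, 1], [0, 0, -0.5, 0, 0, 0, 1], [0, 0, -0.5, 0, 0, 0, 1], [0, 0, -0.4, 0, 0, 0, 1]]])

```text
t: 5.92
ee_pos: [490.7, 16.1, 258.3]
orientation: [-2.336, -2.099, 0.002]
ft_force: [0.2, 0.3, 0.6]
width: 88.0
grasp_force: 0.0
```

>>> step_arm(targets=[[[0, 0, -0.4, 0, 0, 0, 1], [0, 0, -0.3, 0, 0, 0, 1], [0, 0, -0.24, 0, 0, 0, 1], [0, 0, 0, 0, 0, 0, 0], [0, 0, 0, 0, 0, 0, 0]]])

```text
t: 6.55
ee_pos: [491.2, 16.1, 213.0]
orientation: [2.337, 2.099, 0.001]
ft_force: [-0.5, 0.9, 0.4]
width: 71.4
grasp_force: 0.0
```

>>> step_arm(targets=[[[0, 0, 0, 0, 0, 0, 0], [0, 0, 0, 0, 0, 0, 0], [0, 0, 0, 0, 0, 0, 0], [0, 0, 0, 0, 0, 0, 0], [0, 0, 0, 0, 0, 0, 0]]])

```text
t: 7.18
ee_pos: [491.0, 16.1, 212.7]
orientation: [-2.337, -2.099, 0.0]
ft_force: [-0.7, 0.1, 0.0]
width: 21.2
grasp_force: 0.0
```

>>> step_arm(targets=[[[0, 0, 0, 0, 0, 0, 0], [0, 0, 0, 0, 0, 0, 0], [0, 0, 0, 0, 0, 0, 0], [0, 0, 0, 0, 0, 0, 0], [0, 0, 0, 0, 0, 0, 0]]])

```text
t: 7.8
ee_pos: [490.9, 16.1, 212.6]
orientation: [-2.337, -2.099, 0.0]
ft_force: [-0.2, 0.2, 0.5]
width: 11.8
grasp_force: 30.0
```

```bash
python3 - <<'E'
from h import *
np.set_printoptions(precision=2,suppress=True)
snap('wrist','w2')
o=readout.get_obs();print(o['width'],o['grasp_force'],o['ft_force'])
E
```

```text
11.445075035549367 30.000135898590088 [-0.97  1.7   1.2 ]
```

View pics/w2.png

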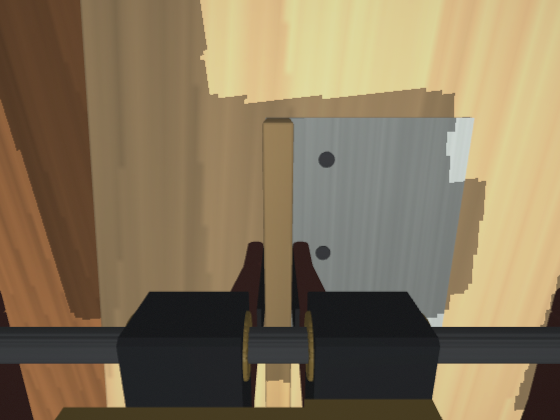

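>>> step_arm(targets=[[[0.2, -0.07, 0, 0, 0, -0.26, 0], [0.2, -0.07, 0, 0, 0, -0.26, 0], [0.2, -0.07, 0, 0, 0, -0.26, 0], [0.2, -0.07, 0, 0, 0, -0.26, 0], [0.2, -0.07, 0, 0, 0, -0.25, 0]]])

```text
t: 8.48
ee_pos: [541.2, -1.6, 212.6]
orientation: [-2.43, -1.99, 0.001]
ft_force: [-3.2, 1.7, 3.2]
width: 12.0
grasp_force: 30.0
```

```bash
python3 - <<'E'
from h import *
d=snap('wrist','w3'); d2=snap('side','s4')
a=cv2.cvtColor(d['pixels'],cv2.COLOR_RGB2BGR)[:, 200:560]
b=cv2.cvtColor(d2['pixels'],cv2.COLOR_RGB2BGR)[180:285,240:350]
a=cv2.resize(a,(360,420)); b=cv2.resize(b,(440,420),interpolation=cv2.INTER_CUBIC)
cv2.imwrite('pics/ab.png',np.hstack([a,b]))
o=readout.get_obs();print(o['ee_pos'],o['orientation'],o['ft_force'])
E
```

```text
[542.39337854  -1.82938048 212.75305173] [2.42902884 1.98995801 0.00249827] [-0.42749538  0.05202692 -0.60303882]
```

View pics/ab.png

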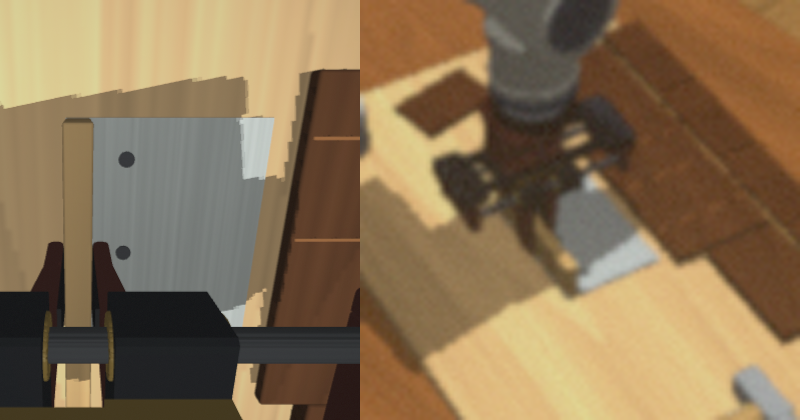

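In the wrist half (offset 200), the sheet's front left corner is at (474,118). Its front edge continues to about (442,328). The shingle's lower edge runs from (513,71) to (457,403), still ahead of the sheet with a small gap.

```bash
python3 - <<'E'
from h import *
np.set_printoptions(precision=1,suppress=True)
s=ray('w3',[(513,71),(457,403)],34)[:,:2];e=s[0]-s[1];a=np.arctan2(-e[0],e[1]);m=s.mean(0)
print(s,m,np.hypot(*e),np.degrees(a))
f=ray('w3',[(474,118),(442,328)],21)[:,:2];e=f[0]-f[1];b=np.arctan2(-e[0],e[1]);print(f,np.degrees(b))
u=np.array([np.cos(a),np.sin(a)]);v=np.array([-u[1],u[0]])
ub=np.array([np.cos(b),np.sin(b)]);vb=np.array([-ub[1],ub[0]])
c=f[0]-70*vb-m;print('front mid in courses',c@u,c@v)
E
```

```text
[[ 658.6   67.5]
 [ 625.6 -108.8]] [642.1 -20.7] 179.39549472486516 -10.596078331711292
[[648.2  49. ]
 [625.5 -67. ]] -11.092787746591702
front mid in courses -7.373787046565406 -0.4245834858727128
```

>>> step_arm(targets=[[[0.15, -0.029, 0, 0, 0, 0, 0], [0.15, -0.029, 0, 0, 0, 0, 0], [0.15, -0.029, 0, 0, 0, 0, 0], [0.15, -0.029, 0, 0, 0, 0, 0], [0.15, -0.029, 0, 0, 0, 0, 0]]])

```text
t: 9.2
ee_pos: [578.3, -8.7, 212.6]
orientation: [-2.428, -1.991, 0.002]
ft_force: [-5.3, 1.6, 5.8]
width: 11.9
grasp_force: 30.0
```

>>> step_arm(targets=[[[0.08, -0.015, 0, 0, 0, 0, 0], [0.08, -0.015, 0, 0, 0, 0, 0], [0.06, -0.012, 0, 0, 0, 0, 0], [0.05, -0.01, 0, 0, 0, 0, 0], [0, 0, 0, 0, 0, 0, 0]]])

```text
t: 9.82
ee_pos: [592.2, -11.3, 212.6]
orientation: [2.429, 1.992, 0.0]
ft_force: [-2.4, 0.8, 2.9]
width: 11.8
grasp_force: 30.0
```

>>> step_arm(targets=[[[0.04, -0.008, 0, 0, 0, 0, 0], [0.03, -0.006, 0, 0, 0, 0, 0], [0.02, -0.004, 0, 0, 0, 0, 0], [0, 0, 0, 0, 0, 0, 0], [0, 0, 0, 0, 0, 0, 0]]])

```text
t: 10.45
ee_pos: [596.3, -12.1, 212.7]
orientation: [-2.429, -1.992, 0.001]
ft_force: [-4.0, 1.4, 6.9]
width: 12.1
grasp_force: 30.0
```

>>> step_arm(targets=[[[0.02, -0.004, 0, 0, 0, 0, 0], [0.02, -0.004, 0, 0, 0, 0, 0], [0, 0, 0, 0, 0, 0, 0], [0, 0, 0, 0, 0, 0, 0], [0, 0, 0, 0, 0, 0, 0]]])

```text
t: 11.08
ee_pos: [598.4, -12.5, 212.7]
orientation: [-2.429, -1.992, 0.0]
ft_force: [-4.1, 0.3, 4.4]
width: 11.8
grasp_force: 30.0
```

>>> step_arm(targets=[[[0.02, -0.004, 0, 0, 0, 0, 0], [0.02, -0.004, 0, 0, 0, 0, 0], [0, 0, 0, 0, 0, 0, 0], [0, 0, 0, 0, 0, 0, 0], [0, 0, 0, 0, 0, 0, 0]]])

```text
t: 11.7
ee_pos: [599.7, -12.8, 212.6]
orientation: [-2.428, -1.991, 0.003]
ft_force: [-8.2, 2.3, 8.7]
width: 12.0
grasp_force: 30.0
```

>>> step_arm(targets=[[[0.02, -0.004, 0, 0, 0, 0, 0], [0.02, -0.004, 0, 0, 0, 0, 0], [0, 0, 0, 0, 0, 0, 0], [0, 0, 0, 0, 0, 0, 0], [0, 0, 0, 0, 0, 0, 0]]])

```text
t: 12.32
ee_pos: [600.4, -12.9, 212.6]
orientation: [-2.426, -1.989, 0.007]
ft_force: [-15.2, 4.1, 15.5]
width: 11.8
grasp_force: 30.0
```

The force has risen to 15 N, so the strip is against the stop. I'll ease off slightly and press down.

>>> step_arm(targets=[[[-0.04, 0.008, 0, 0, 0, 0, 0], [0, 0, -0.02, 0, 0, 0, 0], [0, 0, -0.02, 0, 0, 0, 0], [0, 0, 0, 0, 0, 0, 0], [0, 0, 0, 0, 0, 0, 0]]])

```text
t: 12.95
ee_pos: [599.7, -12.8, 212.6]
orientation: [-2.428, -1.991, 0.003]
ft_force: [-15.2, 1.9, 27.2]
width: 12.0
grasp_force: 30.0
```

```bash
python3 - <<'E'
from h import *
d=snap('wrist','w5'); d2=snap('side','s5')
a=cv2.cvtColor(d['pixels'],cv2.COLOR_RGB2BGR)[:, 200:560]
b=cv2.cvtColor(d2['pixels'],cv2.COLOR_RGB2BGR)[180:285,250:360]
a=cv2.resize(a,(360,420)); b=cv2.resize(b,(440,420),interpolation=cv2.INTER_CUBIC)
cv2.imwrite('pics/ab2.png',np.hstack([a,b]))
o=readout.get_obs();print(o['ee_pos'],o['orientation'],o['ft_force'],o['moment'])
E
```

```text
[599.68929626 -12.8151315  212.61425648] [-2.42795667 -1.99131923  0.00246417] [-14.67348983   1.3516449   27.61142856] [0.14761233 2.31456464 0.02406003]
```

View pics/ab2.png

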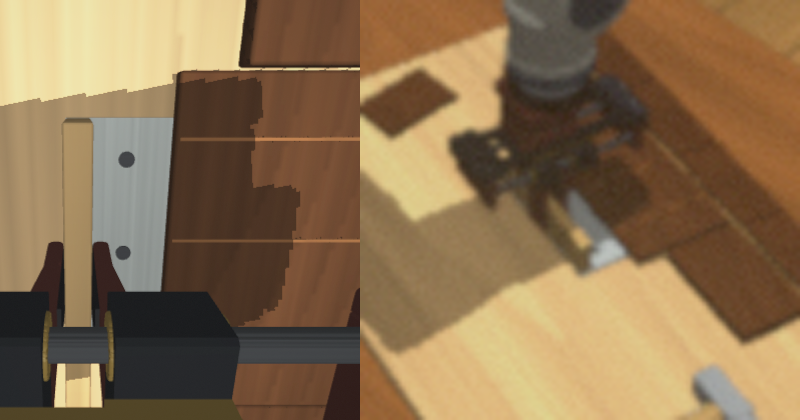

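In the wrist half the shingle's edge at about (378,72)–(363,290) covers the sheet's front. The margins beyond the strip are even, the strip is square, and the side view shows the shingle lying flat. The press on the deck is about 27 N, so I'll let it settle and hand in.

>>> step_arm(targets=[[[0, 0, 0, 0, 0, 0, 0], [0, 0, 0, 0, 0, 0, 0], [0, 0, 0, 0, 0, 0, 0], [0, 0, 0, 0, 0, 0, 0], [0, 0, 0, 0, 0, 0, 0]]])

```text
t: 13.68
ee_pos: [599.7, -12.8, 212.6]
orientation: [-2.428, -1.991, 0.003]
ft_force: [-15.2, 1.3, 28.0]
width: 11.6
grasp_force: 30.0
```

```bash
python3 - <<'E'
from h import *
o=readout.get_obs();print(o['ft_force'],o['grasp_force'],o['ee_pos'])
print(ctrl.close_job())
E
```

```text
[-15.15440833   1.29799033  27.95689757] 30.016015470027924 [599.66833989 -12.78841682 212.59709297]
the job is handed in; nothing more can be done
None
```

I set the flashing strip right way up, slid it squarely under the middle of the lapped shingle until it met the stop, and handed the job in at 13.7 s still gripping it and pressing down with about 28 N; the hand-in returned no verdict.

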